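Slide a toy chassis board home under the hold-down spring of a drilling jig

ROBOT

A 7-joint arm with a two-finger parallel gripper is mounted at the origin on the work surface. World frame = base frame: x ahead of the robot, y to its left, z up, the work surface at z = 0. Lengths are in m, angles in rad, forces in N, time in s.
With the tool pointing down it reaches from about 0.4 to 0.925 m from the base axis. Payload 5.6 kg.
Tool frame: the origin (TCP) lies between the finger pads; the fingertips stand 8 mm ahead of it and the grasp point (between the pads) lies 11 mm behind it (robot.nose_length is the distance from the TCP to the fingertips, in m); z points along the fingers, y is the line along which they close (so a half turn about z gives the same grasp; the last joint's range is limited). The gripper opens to 85 mm and grips with 20 to 120 N. Pads are 22 mm wide; open, the fingers measure 114 mm over their backs; the gripper's body (76 mm by 85 mm) begins 54 mm behind the grasp point. The pads swing forward as they close: fully open they stand 13 mm farther back than shut.
Start: joints at [-1.298, 0.468, -0.012, 1.603, 0.006, 1.071, -0.056], TCP at [0.202, 0.618, 0.239] pointing down, gripper open.
Joint ranges: [-2.53, 2.53], [-0.31, 2.02], [-1.57, 1.55], [0.28, 2.44], [-1.29, 4.43], [0.15, 1.84], [-2.92, 2.92]. Speed limits (rad/s): [2.57, 2.57, 3.14, 3.14, 3.14, 3.14, 3.14].

INTERFACE

Orientations are given as a unit quaternion [w, x, y, z].
In Python, from bench import robot, viewer gives the robot as it stands.
- The arm moves only by the tool apply_moves, never from a script. Its argument "rows" is a list of rows, each a list of 2 entries, a list of its own where there are three numbers: the shift along the tool's x, y, z in mm, then the turn, a rotation vector about the tool's x, y, z in rad. In form: [[[tx, ty, tz], [ax, ay, az]], ...]. A call has exactly 10 rows; each row is the pose to reach, as a shift and turn from the pose commanded when the call began, along the tool's axes at that moment; what a row does not reach only later rows make up. A row lasts 1/10 s, in which the tool goes at most 50 mm and 8.59 degrees, less where a joint would pass 70% of its speed; a pose out of reach is approached as far as the arm can. A call with a gripper value outside its range is refused whole. "gripper" is the opening, from -1 (shut) to 1 (fully open), so that 0 is half open, set as the call begins (left out, the last holds). The fingers move at their own pace and stop on an object; "squeeze" is the grip in N (left out, the last holds). Time passes only in rows, so rows that repeat a pose let the fingers close, or fill a call up. It gives the time, the measured TCP pose, the force, the opening and the grip force at its end, in the units of the state.
- robot.read_state(): the state, without advancing time (a new reading comes with each control period).
- viewer.camera(name): name is "scene" or "top" or "wrist"; returns (picture, depth): 400x640x3 uint8, red, green, blue; 400x640 float32, m along the optical axis (not along the pixel's ray), 0 where there is no reading.
- viewer.camera_info(name): a dict with "mtx" (3x3 intrinsics, pixels), "R" (3x3) and "t" (3): a world point X has camera coordinates R X + t; the wrist camera has in their place "hand_eye" (4x4, takes a point from camera to tool coordinates, whose origin is the TCP and whose axes are the flange's). Camera axes: x right, y down, z forward; pixel columns grow to the right and rows downward; lengths in m; the calibration is good to about 2 mm. A picture is of the moment at which its call begins: read the wrist's pose just before it. camera_info takes no time and is no camera call.
- robot.hand_in(): hands the job in; it is judged then, once.
The state is a dict: "clock": time; "q": joint angles; "qvel": joint speeds; "joint_efforts": joint torques, N m; "tcp_pos": TCP position; "ee_rot": TCP orientation; "wrist_force": force on the tool from outside, world axes, zero at the start; "wrist_torque": the same for the moment, N m; "grip_width": opening from 0.0 (shut) to 1.0 (fully open); "gripper_force": force on a finger pad.
Only numpy, scipy, OpenCV 4.12 (cv2) and the standard library are available. Lean on these libraries where they do the work, as an engineer would, in place of code of your own. Each camera call takes 0.05 s, during which the arm holds its last target. There are 200 camera calls.

TASK

A wooden toy-truck chassis board lies in the tray of the drilling jig. Press down hard on top of it with the fingertips and slide it lengthways, flat on its bed, so that its nose passes under the leaf spring and comes fully home against the end stop under the bush plate; then let go and draw clear. Do not lift or tip the board, do not touch the spring, and leave everything else on the bench as it stands.

Things in the scene. Friction and masses are not known exactly. Their poses are not given: they have to be found in the camera images.
- jig: drilling jig screwed to the bench: grey resin-faced base 296 x 170 x 12 mm with a shallow open tray on it. Origin under the base at bench level; x = the way the board must slide, y across, z up. In its frame (mm): bed at z 12, tray from x -118 to 120, between two aluminium rails at y -46.5 and 46.5, each 14 wide, tops at z 21. Bed waxed
- back_plate (a point): top middle of the inner face of the aluminium plate that closes the tray behind the board's tail, at (-118, 0, 32) mm in the jig's frame
- stop (a point): middle of the end stop's face, at (120, 0, 19.5) mm in the jig's frame, axes as the jig's. Over it and the last 38 mm of the lane lies the steel bush plate, 121 wide, z 34 to 42 mm, with two brass bushes up to z 48
- leaf: spring-steel leaf hold-down, 34 mm wide, on the lane's centre line. Origin at its root under the bush plate's edge, (84, 0, 35.5) mm in the jig's frame. It slopes down to a rubbing crown at x 54, free underside 11.5 mm over the bed (3.5 lower than the board's top), and yields upwards. Getting the nose in under it takes up to about 8 N forwards; then it bears down with about 6 N
- lip (a point): end of the spring's upturned lip, where the board's nose runs in: at x 40 mm in the jig's frame and 18 mm over the bed while the spring hangs free. With the board home, 70 mm of its bare top remain between this end and the tail
- chassis: the chassis board, beech, 150 x 90 x 15 mm, about 0.14 kg, loose in the tray with 1.5 mm play on each side. Origin at the centre of its underside; x along its length towards the nose (the jig's x), z up. The nose is 64 wide. At first it is 80 to 86 mm short of the stop, just outside the lip, and the gap between tail and back plate is 2 to 8 mm, too narrow for a finger
- chassis_top (a point): centre of the board's top face, 27 mm above the bench. The rear half of the top is bare wood that grips a fingertip (friction about 0.9); underside and front half are waxed (about 0.2 on bed and spring). Pressing on the rear half with 12 to 15 N is enough to carry the board in under the spring; a lighter touch slips
- chassis_nose (a point): middle of the board's nose face, 75 mm ahead of its centre; home when it touches stop
- wheel_a: bystander: toy wheel lying flat by the jig, 52 mm across, 17 mm high; origin under its centre
- wheel_b: bystander: another such wheel
- peg_pot: bystander: small white pot with axle pegs, 60 mm across, 74 mm high, beside the jig; origin under its centre
- gouge: bystander: turning gouge lying on the bench beside the jig, 310 mm long, 27 mm high; origin under its middle
- mallet: bystander: turned mallet standing on its head, 88 mm across, 230 mm high; origin under its centre
- glue: bystander: white glue bottle, 60 mm across, 150 mm high; origin under its centre
- wax: bystander: flat tin of wax, 90 mm across, 50 mm high; origin under its centre
- blank: bystander: square turning blank lying on the bench, 200 x 36 x 36 mm; origin under its centre
There are look-alikes about, which are no part of the job. There is more than one size of the chassis; the one meant has the size given above.

How it is judged:
By the outcome, as a careful person would: the job done as asked, in the order asked, and still so for the second after the job is handed in, with the robot touching nothing.
It also fails if it takes over 40 s, if anything falls off the work surface, if the arm or the gripper's body presses on something with over 40 N, if the wrist force passes 120 N, or if a joint passes its speed limit or range.

## Working session

There is one attempt and no reset: what is moved stays moved. The work goes in short steps, Python scripts to look and compute and a tool call to move; the robot and the scene stay as the last step left them, time stands still between calls to the robot, and variables do not carry over. Pictures are saved under pics/ and viewed, at most 10 in all, crops included, and the job is handed in when it is done.

Besides the shell and the picture viewer there is one more tool, called after "Call:" as name(argument=value, ...) on one line, values as JSON. apply_moves: Moves the arm, as the interface text tells. Its arguments: {"type":"object","properties":{"rows":{"type":"array"},"gripper":{"type":"number"},"squeeze":{"type":"number"}},"required":["rows"]}

```bash
mkdir -p pics; ls; python3 - <<'E'
from bench import robot, viewer
import cv2, numpy as np
s=robot.read_state(); print({k:np.round(v,3).tolist() for k,v in s.items()})
for n in("top","scene"):
    p,d=viewer.camera(n); cv2.imwrite(f"pics/{n}0.png",p[...,::-1]); np.save(f"pics/{n}0.npy",d)
    i=viewer.camera_info(n); print(n,{k:np.round(v,3).tolist() for k,v in i.items() if k!='name'})
print(viewer.camera_info("wrist"))
E
```

```text
pics
{'clock': 0.0, 'q': [-1.298, 0.468, -0.012, 1.604, 0.006, 1.071, -0.056], 'qvel': [0.002, 0.0, 0.001, -0.002, 0.001, 0.0, 0.001], 'joint_efforts': [0.001, -53.239, 0.022, -25.131, 0.011, 0.008, -0.0], 'tcp_pos': [0.202, 0.617, 0.238], 'ee_rot': [-0.0, 0.157, 0.988, -0.001], 'wrist_force': [-0.54, 1.027, 0.493], 'wrist_torque': [-0.028, 0.045, -0.006], 'gripper_force': 0.0, 'grip_width': 1.0}
top {'mtx': [[411.133, 0.0, 323.393], [0.0, 411.133, 194.835], [0.0, 0.0, 1.0]], 'R': [[0.024, -1.0, -0.003], [-0.997, -0.024, -0.073], [0.073, 0.005, -0.997]], 't': [-0.007, 0.494, 1.119]}
scene {'mtx': [[386.517, 0.0, 328.716], [0.0, 386.517, 200.365], [0.0, 0.0, 1.0]], 'R': [[-0.293, 0.956, 0.014], [0.754, 0.241, -0.611], [-0.588, -0.169, -0.791]], 't': [0.166, -0.339, 1.539]}
{'mtx': array([[345.43559529,   0.        , 321.74882209],
       [  0.        , 345.43559529, 201.88415078],
       [  0.        ,   0.        ,   1.        ]]), 'hand_eye': array([[ 1.20043539e-04, -9.45280246e-01, -3.26259472e-01,
         8.40480446e-02],
       [ 9.99999803e-01,  3.14259765e-04, -5.42574387e-04,
        -6.92742917e-05],
       [ 6.15415075e-04, -3.26259342e-01,  9.45280098e-01,
        -1.34429620e-01],
       [ 0.00000000e+00,  0.00000000e+00,  0.00000000e+00,
         1.00000000e+00]])}
```

View pics/top0.png

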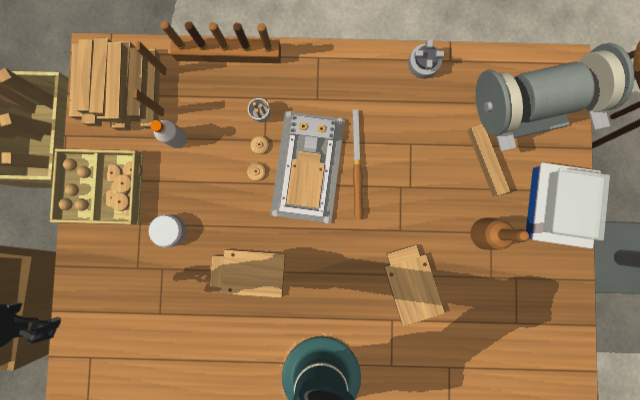

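View pics/scene0.png

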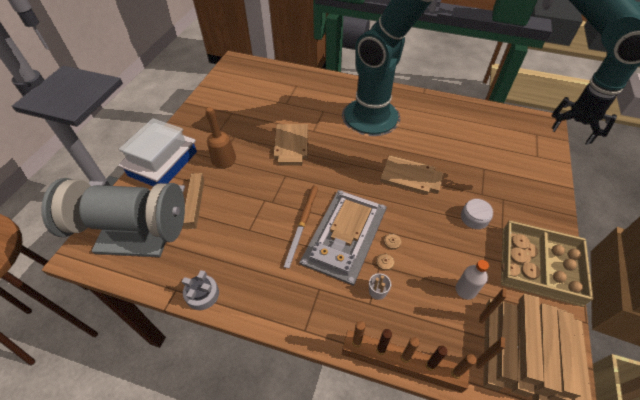

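The top view shows the jig at about pixel (308,165). The bush plate is at its far end (308,125), the board at (305,178), and the other two boards lie loose nearer the robot. Next I'll measure the jig roughly.

```bash
cat > h.py <<'E'
import numpy as np, cv2
from scipy.spatial.transform import Rotation as Ro
from bench import robot, viewer
def rays(name,px,z,pose=None):
    i=viewer.camera_info(name); px=np.atleast_2d(px).astype(float)
    d=np.c_[(px-i['mtx'][:2,2])/[i['mtx'][0,0],i['mtx'][1,1]],np.ones(len(px))]
    if name=="wrist":
        H=i['hand_eye']; p,q=pose; R=Ro.from_quat(np.roll(q,-1)).as_matrix()
        A=R@H[:3,:3]; c=R@H[:3,3]+p
    else: A=i['R'].T; c=-A@i['t']
    w=d@A.T
    return c+w*((z-c[2])/w[:,2])[:,None]
def project(X,pose):
    i=viewer.camera_info("wrist"); H=i['hand_eye']; p,q=pose; R=Ro.from_quat(np.roll(q,-1)).as_matrix()
    c=((np.atleast_2d(X)-p)@R-H[:3,3])@H[:3,:3]
    return c[:,:2]/c[:,2:]*i['mtx'][0,0]+i['mtx'][:2,2]
E
python3 - <<'E'
from h import *
b=cv2.imread("pics/top0.png"); 
print("base corners",rays("top",[(288,112),(343,119),(331,221),(273,217)],.012).round(3))
hsv=cv2.cvtColor(b,cv2.COLOR_BGR2HSV)
m=((hsv[...,1]>70)&(hsv[...,2]>60)).astype(np.uint8); m[:, :284]=0; m[:,335:]=0; m[:145]=0; m[212:]=0
n,l,st,c=cv2.connectedComponentsWithStats(m); k=1+st[1:,4].argmax(); print(st[k],c[k])
bx=cv2.boxPoints(cv2.minAreaRect(np.argwhere(l==k)[:,::-1].astype(np.float32))); print(bx, rays("top",bx,.027).round(3))
E
```

```text
base corners [[ 0.726  0.11   0.012]
 [ 0.71  -0.045  0.012]
 [ 0.422 -0.018  0.012]
 [ 0.429  0.143  0.012]]
[ 286  151   39   57 1720] [305.33023256 179.99127907]
[[285.32    203.76003]
 [293.08002 149.44002]
 [325.7     154.10002]
 [317.94    208.42003]] [[0.466 0.108 0.027]
 [0.617 0.091 0.027]
 [0.606 0.001 0.027]
 [0.455 0.019 0.027]]
```

Call:
apply_moves(rows=[[[-10,-10,0],[0,0,0]],[[-25,-25,0],[0,0,-0.01]],[[-45,-45,0],[0,0,-0.02]],[[-70,-70,0],[0,0,-0.03]],[[-95,-94,0],[0,0,-0.04]],[[-120,-119,0],[0,0,-0.05]],[[-145,-144,0],[0,0,-0.06]],[[-170,-169,0],[0,0,-0.08]],[[-195,-194,0],[0,0,-0.09]],[[-220,-218,0],[0,0,-0.1]]], gripper=-1)

```text
clock: 1.1
tcp_pos: [0.3438, 0.3396, 0.2392]
ee_rot: [-0.0, 0.108, 0.994, -0.0]
wrist_force: [0.4, 0.5, 0.9]
grip_width: 0.001
gripper_force: 0.0
```

```bash
python3 - <<'E'
from h import *
s=robot.read_state(); R=Ro.from_quat(np.roll(s['ee_rot'],-1)).as_matrix()
print(s['clock'],s['tcp_pos'],R.round(3),s['q'].round(2) if hasattr(s['q'],'round') else s['q'])
print(R.T@(np.array([.492,.057,.24])-s['tcp_pos'])*1000)
E
```

```text
1.1 [0.34378434 0.33963346 0.2392327 ] [[-0.977  0.215 -0.   ]
 [ 0.215  0.977 -0.   ]
 [-0.    -0.    -1.   ]] [-0.91  0.18  0.07  2.   -0.02  0.95  0.52]
[-205.43382544 -244.22655085   -0.69164609]
```

Call:
apply_moves(rows=[[[-20,-24,0],[0,0,-0.01]],[[-42,-50,0],[0,0,-0.02]],[[-64,-76,0],[0,0,-0.03]],[[-86,-102,0],[0,0,-0.045]],[[-108,-128,0],[0,0,-0.06]],[[-130,-154,0],[0,0,-0.075]],[[-152,-180,0],[0,0,-0.085]],[[-174,-206,0],[0,0,-0.095]],[[-193,-229,0],[0,0,-0.1]],[[-205,-244,0],[0,0,-0.105]]])

```text
clock: 2.1
tcp_pos: [0.4914, 0.0567, 0.2393]
ee_rot: [0.0, 0.057, 0.998, -0.0]
wrist_force: [-0.7, 1.0, 0.1]
grip_width: 0.002
gripper_force: 0.0
```

```bash
python3 - <<'E'
from h import *
s=robot.read_state(); print(s['clock'],s['tcp_pos'],s['ee_rot'],s['wrist_force'])
p,d=viewer.camera("wrist"); cv2.imwrite("pics/w1.png",p[...,::-1]); np.savez("pics/w1.npz",p=s['tcp_pos'],q=s['ee_rot'],d=d)
E
```

```text
2.1 [0.49136525 0.05665902 0.23927032] [ 4.61618258e-05  5.70594249e-02  9.98370743e-01 -2.81902639e-04] [-0.73828689  1.02326273  0.0847695 ]
```

View pics/w1.png

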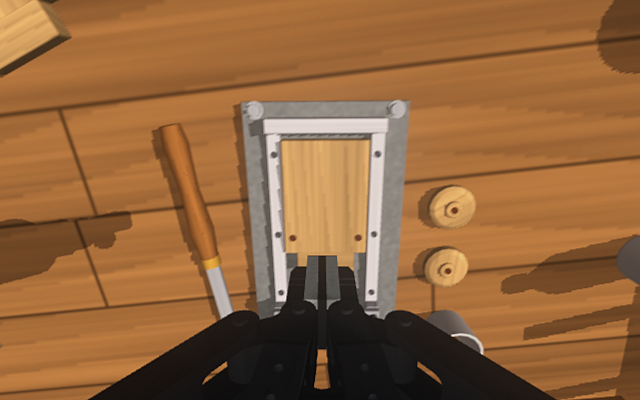

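The wrist view shows the board between the rails, from about (282,138) to (369,252). The tail and back plate are at the top, and the closed fingers cover the front. Next I'll fit the board and rail edges.

```bash
python3 - <<'E'
from h import *
b=cv2.imread("pics/w1.png"); z=np.load("pics/w1.npz"); P=(z['p'],z['q'])
hsv=cv2.cvtColor(b,cv2.COLOR_BGR2HSV)
m=((hsv[...,1]>70)&(hsv[...,2]>100)).astype(np.uint8); m[:,:268]=0;m[:,385:]=0;m[:128]=0;m[250:]=0
rows=np.arange(150,225,3); L=np.array([[np.flatnonzero(m[r])[0],r] for r in rows]); Rt=np.array([[np.flatnonzero(m[r])[-1]+1,r] for r in rows])
cols=np.arange(290,362,4); T=np.array([[c,np.flatnonzero(m[:,c])[0]] for c in cols])
def fit(px,h=.027):
    X=rays("wrist",px,h)[:,:2]; v=cv2.fitLine(X.astype(np.float32),cv2.DIST_HUBER,0,1e-5,1e-5).ravel(); return v
l,r,t=fit(L),fit(Rt),fit(T)
for v in(l,r,t): print(v.round(4), np.degrees(np.arctan2(v[1],v[0])).round(2))
# rails outer edges (white vs grey) at z .021: cols from brightness/low sat
g=(hsv[...,2]>185)&(hsv[...,1]<40)
for r_ in (160,190,215): 
    c=np.flatnonzero(g[r_,255:400])+255; print(r_,c.min(),c.max(), rays("wrist",[(c.min(),r_),(c.max()+1,r_)],.021)[:,:2].round(4).tolist())
d=l[:2]*np.sign(l[0]); d2=r[:2]*np.sign(r[0]); u=(d+d2)/np.linalg.norm(d+d2); n=np.array([-u[1],u[0]])
print("width",(l[2:]-r[2:])@n, "yaw",np.degrees(np.arctan2(u[1],u[0])))
mid=(l[2:]+r[2:])/2; mid=mid+u*((t[2:]-mid)@u); c=mid+75e-3*u; print("tail mid",mid,"centre",c,"u",u)
gap=g[:,290:360]; col=325; print("white rows col325",np.flatnonzero(g[100:150,col])+100, rays("wrist",[(col,134)],.032).round(4))
press=mid+.035*u
Rm=Ro.from_quat(np.roll(P[1],-1)).as_matrix(); print("press",press,"tool mm",Rm.T@(np.r_[press,.035]-P[0])*1000,"u in tool",Rm.T@np.r_[u,0])
E
```

```text
Traceback (most recent call last):
  File "h.py", line 8, in rays
    H=i['hand_eye']; p,q=pose; R=Ro.from_quat(np.roll(q,-1)).as_matrix()
                     ^^^
TypeError: cannot unpack non-iterable NoneType object
```

```bash
cat > m.py <<'E'
from h import *
b=cv2.imread("pics/w1.png"); z=np.load("pics/w1.npz"); P=(z['p'],z['q'])
hsv=cv2.cvtColor(b,cv2.COLOR_BGR2HSV)
m=((hsv[...,1]>70)&(hsv[...,2]>100)).astype(np.uint8); m[:,:268]=0;m[:,385:]=0;m[:128]=0;m[250:]=0
rows=np.arange(150,225,3); L=np.array([[np.flatnonzero(m[r])[0],r] for r in rows]); Rt=np.array([[np.flatnonzero(m[r])[-1]+1,r] for r in rows])
cols=np.arange(290,362,4); T=np.array([[c,np.flatnonzero(m[:,c])[0]] for c in cols])
def fit(px,h=.027):
    X=rays("wrist",px,h,P)[:,:2]; return cv2.fitLine(X.astype(np.float32),cv2.DIST_HUBER,0,1e-5,1e-5).ravel()
l,r,t=fit(L),fit(Rt),fit(T)
for v in(l,r,t): print(v.round(4), np.degrees(np.arctan2(v[1],v[0])).round(2))
g=(hsv[...,2]>185)&(hsv[...,1]<40)
for r_ in (160,190,215): 
    c=np.flatnonzero(g[r_,255:400])+255; print(r_,c.min(),c.max(), rays("wrist",[(c.min(),r_),(c.max()+1,r_)],.021,P)[:,:2].round(4).tolist())
d=l[:2]*np.sign(l[0]); d2=r[:2]*np.sign(r[0]); u=(d+d2)/np.linalg.norm(d+d2); n=np.array([-u[1],u[0]])
print("width",(l[2:]-r[2:])@n, "yaw",np.degrees(np.arctan2(u[1],u[0])))
mid=(l[2:]+r[2:])/2; mid=mid+u*((t[2:]-mid)@u); c=mid+75e-3*u; print("tail mid",mid,"centre",c,"u",u)
col=325; w=np.flatnonzero(g[100:150,col])+100; print("white rows",w, rays("wrist",[(col,w.max()+1)],.032,P).round(4))
press=mid+.035*u
Rm=Ro.from_quat(np.roll(P[1],-1)).as_matrix(); print("press",press,"tool mm",Rm.T@(np.r_[press,.035]-P[0])*1000,"u in tool",Rm.T@np.r_[u,0])
E
python3 m.py
```

```text
[ 0.9938 -0.1113  0.5097  0.0126] -6.39
[ 0.9947 -0.1029  0.5211  0.1026] -5.91
[0.1136 0.9935 0.4608 0.0612] 83.48
160 268 383 [[0.4768, 0.0018], [0.4904, 0.1213]]
190 270 382 [[0.5091, -0.0014], [0.5228, 0.1184]]
215 271 380 [[0.5375, -0.005], [0.5511, 0.1146]]
width -0.09072374 yaw -6.1480117
tail mid [0.46104386 0.06342383] centre [0.5356125  0.05539154] u [ 0.99424857 -0.10709725]
white rows [119 120 121 122 123 124 125 126 127 128 129 130 131 132] [[0.4544 0.0637 0.032 ]]
press [0.49584258 0.05967543] tool mm [ -4.07910016   3.62078937 204.26884055] u in tool [-9.99976360e-01  6.87780302e-03  1.20505526e-04]
```

Call:
apply_moves(rows=[[[-1,1,15],[0,0,0]],[[-2,2,40],[0,0,0]],[[-4,4,70],[0,0,0]],[[-4,4,100],[0,0,0]],[[-4,4,130],[0,0,0]],[[-4,4,157],[0,0,0]],[[-4,4,177],[0,0,0]],[[-4,4,190],[0,0,0]],[[-4,4,196],[0,0,0]],[[-4,4,198],[0,0,0]]])

```text
clock: 3.15
tcp_pos: [0.4956, 0.0634, 0.0412]
ee_rot: [-0.0, 0.056, 0.998, -0.0]
wrist_force: [-0.3, 0.3, 0.6]
grip_width: -0.002
gripper_force: 0.0
```

Call:
apply_moves(rows=[[[0,0,0.5],[0,0,0]],[[0,0,1],[0,0,0]],[[0,0,1.5],[0,0,0]],[[0,0,2],[0,0,0]],[[0,0,2.5],[0,0,0]],[[0,0,3],[0,0,0]],[[0,0,3.5],[0,0,0]],[[0,0,4],[0,0,0]],[[0,0,4.5],[0,0,0]],[[0,0,5],[0,0,0]]])

```text
clock: 4.15
tcp_pos: [0.4957, 0.0636, 0.0362]
ee_rot: [-0.0, 0.055, 0.998, -0.0]
wrist_force: [0.4, -0.1, 0.3]
grip_width: 0.001
gripper_force: 0.0
```

Call:
apply_moves(rows=[[[0,-1.5,0],[0,0,0]],[[0,-3,0],[0,0,0]],[[0,-3,0.3],[0,0,0]],[[0,-3,0.6],[0,0,0]],[[0,-3,0.9],[0,0,0]],[[0,-3,1.2],[0,0,0]],[[0,-3,1.5],[0,0,0]],[[0,-3,1.8],[0,0,0]],[[0,-3,2],[0,0,0]],[[0,-3,2],[0,0,0]]])

```text
clock: 5.15
tcp_pos: [0.4955, 0.0607, 0.0351]
ee_rot: [0.0, 0.055, 0.998, 0.0]
wrist_force: [-2.4, 0.1, 9.6]
grip_width: -0.0
gripper_force: 4.7
```

Call:
apply_moves(rows=[[[0,0,0.3],[0,0,0]],[[0,0,0.6],[0,0,0]],[[0,0,0.9],[0,0,0]],[[0,0,0.9],[0,0,0]],[[-1,0,0.9],[0,0,0]],[[-3,0,0.9],[0,0,0]],[[-5,0,0.9],[0,0,0]],[[-7,0,0.9],[0,0,0]],[[-9,0,0.9],[0,0,0]],[[-10,0,0.9],[0,0,0]]])

```text
clock: 6.15
tcp_pos: [0.5035, 0.0603, 0.035]
ee_rot: [-0.002, 0.055, 0.998, 0.001]
wrist_force: [-11.6, 2.1, 26.7]
grip_width: -0.004
gripper_force: 13.4
```

Call:
apply_moves(rows=[[[-1,0,-0.2],[0,0,0]],[[-3,0,-0.4],[0,0,0]],[[-5,0,-0.4],[0,0,0]],[[-7,0,-0.4],[0,0,0]],[[-9,0,-0.4],[0,0,0]],[[-11,0,-0.4],[0,0,0]],[[-13,0,-0.4],[0,0,0]],[[-15,0,-0.4],[0,0,0]],[[-17,0,-0.4],[0,0,0]],[[-19,0,-0.4],[0,0,0]]])

```text
clock: 7.15
tcp_pos: [0.523, 0.0581, 0.0351]
ee_rot: [-0.001, 0.055, 0.998, 0.001]
wrist_force: [-6.5, 1.1, 18.6]
grip_width: 0.001
gripper_force: 8.9
```

Call:
apply_moves(rows=[[[-2,0,0],[0,0,0]],[[-4,0,0],[0,0,0]],[[-6,0,0],[0,0,0]],[[-8,0,0],[0,0,0]],[[-10,0,0],[0,0,0]],[[-12,0,0],[0,0,0]],[[-14,0,0],[0,0,0]],[[-16,0,0],[0,0,0]],[[-18,0,0],[0,0,0]],[[-20,0,0],[0,0,0]]])

```text
clock: 8.15
tcp_pos: [0.543, 0.0559, 0.0351]
ee_rot: [-0.001, 0.055, 0.998, 0.001]
wrist_force: [-6.4, 0.8, 17.6]
grip_width: -0.0
gripper_force: 8.4
```

```bash
python3 - <<'E'
from h import *
s=robot.read_state(); print(s['clock'],s['tcp_pos'],s['wrist_force'])
p,d=viewer.camera("wrist"); cv2.imwrite("pics/w2.png",p[...,::-1]); np.savez("pics/w2.npz",p=s['tcp_pos'],q=s['ee_rot'],d=d)
E
```

```text
8.15 [0.54296313 0.05585178 0.03506741] [-6.44492946  0.8486853  17.55712137]
```

View pics/w2.png

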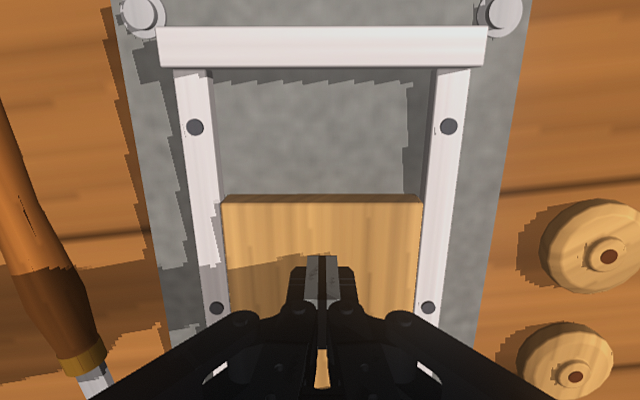

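The board has come along with the fingers. Its tail top edge is at row ~202, columns 222 to 422, and it lies flat between the rails. Next I'll check for slip.

```bash
python3 - <<'E'
from h import *
z=np.load("pics/w2.npz"); P=(z['p'],z['q']); u=np.array([.9939,-.1106,0])
t=rays("wrist",[(322,202)],.027,P)[0]; b=rays("wrist",[(322,68)],.032,P)[0]
print(t,b,"gap",(t-b)@u,"tip-tail",(P[0]-t)@u)
E
```

```text
[0.50833633 0.05966154 0.027     ] [0.45425774 0.0656347  0.032     ] gap 0.054409344546461125 tip-tail 0.0348369274380663
```

Call:
apply_moves(rows=[[[-3,0,0],[0,0,0]],[[-6,0,0],[0,0,0]],[[-9,0,0],[0,0,0]],[[-12,0,0],[0,0,0]],[[-15,0,0],[0,0,0]],[[-18,0,0],[0,0,0]],[[-21,0,0],[0,0,0]],[[-24,0,0],[0,0,0]],[[-27,0,0],[0,0,0]],[[-29,0,0],[0,0,0]]])

```text
clock: 9.2
tcp_pos: [0.5721, 0.0526, 0.0351]
ee_rot: [-0.001, 0.055, 0.998, 0.001]
wrist_force: [-7.2, 0.4, 14.8]
grip_width: 0.004
gripper_force: 7.7
```

Call:
apply_moves(rows=[[[-0.5,0,0],[0,0,0]],[[-1,0,0],[0,0,0]],[[-1.5,0,0],[0,0,0]],[[-2,0,0],[0,0,0]],[[-2.5,0,0],[0,0,0]],[[-3,0,0],[0,0,0]],[[-3.5,0,0],[0,0,0]],[[-4,0,0],[0,0,0]],[[-4.5,0,0],[0,0,0]],[[-4.5,0,0],[0,0,0]]])

```text
clock: 10.2
tcp_pos: [0.5755, 0.0523, 0.0351]
ee_rot: [-0.002, 0.055, 0.998, 0.001]
wrist_force: [-9.1, 0.5, 17.8]
grip_width: -0.0
gripper_force: 8.9
```

Call:
apply_moves(rows=[[[-0.3,0,0],[0,0,0]],[[-0.6,0,0],[0,0,0]],[[-0.9,0,0],[0,0,0]],[[-1.2,0,0],[0,0,0]],[[-1.5,0,0],[0,0,0]],[[-1.5,0,0],[0,0,0]],[[-1.5,0,0],[0,0,0]],[[-1.5,0,0],[0,0,0]],[[-1.5,0,0],[0,0,0]],[[-1.5,0,0],[0,0,0]]])

```text
clock: 11.2
tcp_pos: [0.5755, 0.0523, 0.035]
ee_rot: [-0.004, 0.055, 0.998, 0.001]
wrist_force: [-12.1, 0.5, 21.6]
grip_width: 0.002
gripper_force: 10.8
```

```bash
python3 - <<'E'
from h import *
s=robot.read_state(); print(s['clock'],s['tcp_pos'],s['wrist_force'])
p,d=viewer.camera("wrist"); cv2.imwrite("pics/w3.png",p[...,::-1]); np.savez("pics/w3.npz",p=s['tcp_pos'],q=s['ee_rot'],d=d)
E
```

```text
11.2 [0.57549489 0.05225936 0.03503225] [-12.10586936   0.53154475  21.57251646]
```

View pics/w3.png

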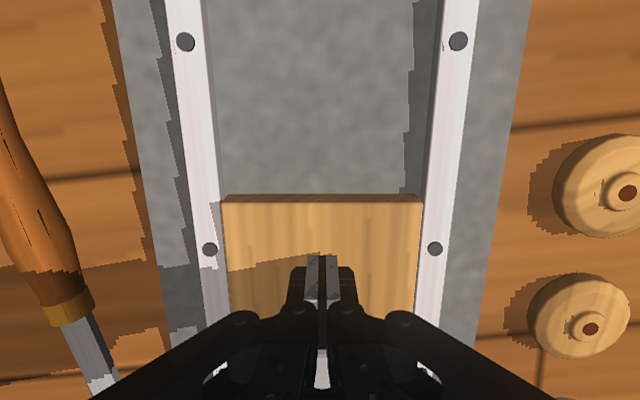

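The board no longer moves while the forward force rises, so it's against the stop, and the tail is square at row 202 with no slip. I'll give one firmer push, then lift straight off.

Call:
apply_moves(rows=[[[-0.4,0,0],[0,0,0]],[[-0.8,0,0],[0,0,0]],[[-1,0,0],[0,0,0]],[[-1,0,0],[0,0,0]],[[-1,0,0],[0,0,0]],[[-1,0,0],[0,0,0]],[[-1,0,0],[0,0,0]],[[-1,0,0],[0,0,0]],[[-1,0,0],[0,0,0]],[[-1,0,0],[0,0,0]]])

```text
clock: 12.25
tcp_pos: [0.5756, 0.0522, 0.035]
ee_rot: [-0.005, 0.055, 0.998, 0.001]
wrist_force: [-15.2, 0.9, 24.6]
grip_width: 0.0
gripper_force: 12.1
```

Call:
apply_moves(rows=[[[0,0,-0.5],[0,0,0]],[[0,0,-1],[0,0,0]],[[0,0,-1.5],[0,0,0]],[[0,0,-2.5],[0,0,0]],[[0,0,-4],[0,0,0]],[[0,0,-8],[0,0,0]],[[0,0,-16],[0,0,0]],[[0,0,-28],[0,0,0]],[[0,0,-44],[0,0,0]],[[0,0,-60],[0,0,0]]])

```text
clock: 13.25
tcp_pos: [0.5802, 0.0512, 0.0956]
ee_rot: [0.0, 0.055, 0.998, 0.0]
wrist_force: [0.1, -1.1, -0.2]
grip_width: -0.003
gripper_force: 0.0
```

Call:
apply_moves(rows=[[[3,0,-18],[0,0,0]],[[10,0,-36],[0,0,0]],[[20,0,-54],[0,0,0]],[[30,0,-72],[0,0,0]],[[40,0,-90],[0,0,0]],[[50,0,-108],[0,0,0]],[[60,0,-124],[0,0,0]],[[70,0,-136],[0,0,0]],[[77,0,-140],[0,0,0]],[[80,0,-140],[0,0,0]]])

```text
clock: 14.25
tcp_pos: [0.5002, 0.0602, 0.2351]
ee_rot: [0.001, 0.055, 0.998, 0.001]
wrist_force: [-0.3, 0.0, 0.0]
grip_width: 0.005
gripper_force: 0.0
```

```bash
python3 - <<'E'
from h import *
s=robot.read_state(); print(s['clock'],s['tcp_pos'],s['wrist_force'])
p,d=viewer.camera("wrist"); cv2.imwrite("pics/w4.png",p[...,::-1]); np.savez("pics/w4.npz",p=s['tcp_pos'],q=s['ee_rot'],d=d)
E
```

```text
14.25 [0.50019039 0.06017504 0.23509607] [-0.27061472  0.03077796  0.03385243]
```

View pics/w4.png

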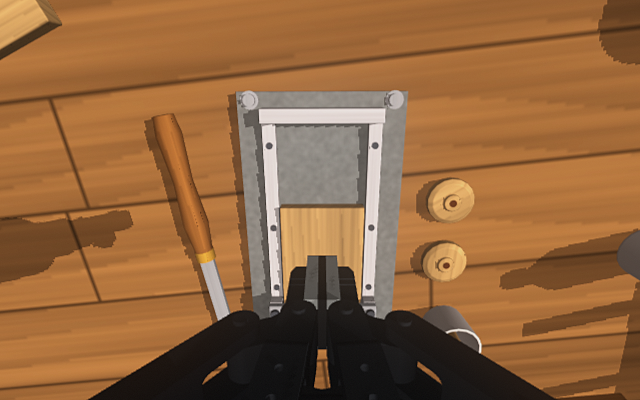

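```bash
python3 - <<'E'
from h import *
z=np.load("pics/w4.npz"); P=(z['p'],z['q']); u=np.array([.9939,-.1106,0])
b=cv2.imread("pics/w4.png"); hsv=cv2.cvtColor(b,cv2.COLOR_BGR2HSV)
r=[(c,190+np.flatnonzero((hsv[190:230,c,1]>70)&(hsv[190:230,c,2]>100))[0]) for c in range(288,360,8)]; print(r)
w=[(c,100+np.flatnonzero((hsv[100:140,c,2]>185)&(hsv[100:140,c,1]<40)).max()+1) for c in range(288,360,8)]; print(w)
t=rays("wrist",r,.027,P); k=rays("wrist",w,.032,P)
print("gap mm",((t-k.mean(0))@u*1000).round(1),"mean",(t.mean(0)-k.mean(0))@u*1000)
E
```

```text
[(288, np.int64(204)), (296, np.int64(204)), (304, np.int64(204)), (312, np.int64(204)), (320, np.int64(204)), (328, np.int64(204)), (336, np.int64(204)), (344, np.int64(204)), (352, np.int64(204))]
[(288, np.int64(123)), (296, np.int64(123)), (304, np.int64(123)), (312, np.int64(123)), (320, np.int64(123)), (328, np.int64(123)), (336, np.int64(123)), (344, np.int64(123)), (352, np.int64(123))]
gap mm [84.1 84.1 84.1 84.1 84.1 84.1 84.1 84.1 84.1] mean 84.07866479865997
```

```bash
python3 - <<'E'
from h import *
z=np.load("pics/w4.npz"); P=(z['p'],z['q']); u=np.array([.9939,-.1106,0])
b=cv2.imread("pics/w4.png"); print(b[200:212,292:352,2].mean(1).round()); print(b[118:128,292:352,2].mean(1).round())
k=rays("wrist",[(320,123.)],.032,P)
for r in(206,206.5,207,207.5): print(r,((rays("wrist",[(320,r)],.027,P)-k)@u*1000).round(1))
print("tail foot",((rays("wrist",[(320,204)],.012,P)-k)@u*1000).round(1))
E
```

```text
[143. 143. 145. 133. 107.  99.  99. 113. 182. 212. 211. 209.]
[226. 225. 225. 227. 227. 154.  85.  96. 115. 140.]
206 [86.3]
206.5 [86.9]
207 [87.4]
207.5 [88.]
tail foot [89.4]
```

The tail top edge is at row ~207.7, which puts the gap to the back plate at about 88 mm. That is the distance expected with the board home.

```bash
python3 -c "
from bench import robot
print(robot.hand_in())"
```

```text
the job is handed in; nothing more can be done
None
```

The board is fully home under the leaf spring: it stopped dead against about 15 N of forward push, and the measured tail gap is 88 mm, as expected. The gripper is drawn clear, and the job was handed in at about 14 s.

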